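# Open the square jar in the brace and keep hold of its cap

## Task

Stand the closed square jar upright on the worktop well inside the slot of the wooden brace, which keeps it from turning, and there unscrew its tight cap anticlockwise (seen from above) until the threads let go. Lift the cap straight off and finish while holding it level, centred a couple of centimetres clear above the open jar, so that the jar can be filled; do not let go of the cap, leave the jar standing in the slot, and leave the other things alone.

Things in the scene. Friction and masses are not known exactly. Their poses are not given: they have to be found in the camera images.
- jar_center (a point): Empty clear glass jar, 0.45 kg, cap screwed on. Square body 60 x 60 mm, 68 mm high, with a round 42 mm neck; the neck's rim is 90 mm above the jar's foot (96 mm to the top of the closed cap). The point lies on the jar's axis, 45 mm above its foot; z up, x and y square to its flat sides (a quarter turn looks the same).
- cap_center (a point): Round ribbed metal cap of the jar, 60 mm across, 26 mm high, 60 g. The point is its centre, 13 mm above its lower edge, z up. Closed, its lower edge stands 2 mm above the jar's square shoulder and this point 38 mm above jar_center. The jar can be carried by its closed cap.
- brace_slot (a point): U-shaped brace of light wood fixed to the worktop, open on top and in front (-x): two rails along x, 110 mm long, 30 mm high, 66 mm apart (sloped lead-in at the upper inner edges), joined by a cross-bar 54 mm behind the slot's centre. Point: slot's centre at worktop height; x along the slot to the cross-bar, z up. No floor in it. The jar has about 0.1 rad of turning play in it.
- jar: The jar itself: origin at the centre of its foot, axes as jar_center.
- cap: The same cap, origin at the centre of its lower edge. Inside, lugs and a springy liner hold it tight (up to 1 N m). Turned anticlockwise (seen from above) against the jar, it rises 1 mm and the lugs come free after 0.7 to 1.0 rad; a stop blocks it about 1.7 rad from closed, another 0 to 0.2 rad clockwise. 1.2 rad is right; then it lifts straight off.
- spice_a: Bystander: spice jar, 41 mm across, 105 mm high, origin at its foot. Leave alone.
- spice_c: Bystander: spice jar, 41 mm across, 105 mm high, origin at its foot. Leave alone.
- tin_b: Bystander: low tin, 86 mm across, 40 mm high, origin at its foot. Leave alone.
- mug: Bystander: mug, 92 x 123 mm, 95 mm high, origin at its foot. Leave alone.
Things that resemble listed ones, but are neither listed nor needed, are in the scene too. What is shaped like the jar but purple or red is not meant.

How it is judged:
By the outcome, as a careful person would: the job done as asked, in the order asked, and still so for the second after the job is handed in, while the arm keeps its last pose, push and grip.
It also fails if it takes over 53 s, if anything falls off the work surface, if the arm or the gripper's body presses on something with over 40 N, if the wrist force passes 120 N, or if a joint passes its speed limit or range.

## Robot

A 6-joint arm with a two-finger parallel gripper is mounted at the origin on a cart in front of the work surface, level with it; the furniture and walls round the work are solid. World frame = base frame: x ahead of the robot, y to its left, z up, the work surface at z = 0. Lengths are in m, angles in rad, forces in N, time in s.
With the tool pointing down it reaches from about 0.375 to 0.9 m from the base axis. Payload 3.1 kg.
Tool frame: the origin (TCP) lies where the fingers leave the gripper's body, on its centre line; the fingertips stand 70 mm ahead of it and the grasp point (between the pads) lies 51 mm ahead of it; z points along the fingers, y is the line along which they close (so a half turn about z gives the same grasp; the last joint's range is limited). The gripper opens to 87 mm and grips with 3 to 60 N. Pads are 19 mm wide; open, the fingers measure 117 mm over their backs; the gripper's body (75 mm by 190 mm) begins 51 mm behind the grasp point.
Start: joints at [1.109, 0.527, 1.433, -0, 1.181, -0.178], TCP at [0.174, 0.6, 0.292] pointing down, gripper open.
Joint ranges: [-3.08, 3.08], [-0.75, 2.2], [0.22, 2.44], [-1.43, 4.57], [0, 2.65], [-2.85, 2.85]. Speed limits (rad/s): [2.79, 2.79, 3.14, 3.14, 3.14, 3.14].

## Interface

Orientations are given as a unit quaternion [x, y, z, w].
In Python, from rig import robot gives the robot as it stands.
- The arm moves only by the tool send_rows, never from a script. Its argument "deltas" is text: rows parted by semicolons, each of 7 numbers parted by spaces: the shift along the tool's x, y, z in mm, then the turn, a rotation vector about the tool's x, y, z in degrees, then the opening, from 0 (shut) to 1 (fully open). A call has 1 to 10 rows; each row shifts and turns the commanded pose from where the row before left it, along the tool's axes as they then stand; what a row does not reach is not made up. A row lasts 1/8 s, in which the tool goes at most 62.5 mm and 10.7 degrees, less where a joint would pass 70% of its speed; a pose out of reach is approached as far as the arm can. A call is refused whole if a number of a shift passes 62.5 or a number of a turn 10.7, either way. A call with a gripper value outside its range is refused whole. The fingers move at their own pace and stop on an object; "newtons" is the grip in N (left out, the last holds). Time passes only in rows, so rows that do not move let the fingers close. It gives the time, the measured TCP pose, the force, the opening and the grip force at its end, in the units of the state.
- robot.get_obs(): the state, without advancing time (a new reading comes with each control period).
- robot.camera(name): name is "scene" or "top" or "wrist"; returns a dict with "image" (420x560x3 uint8, red, green, blue), "depth" (420x560 float32, m along the optical axis (not along the pixel's ray), 0 where there is no reading), "fovy" (degrees; the focal length in pixels is half the picture's height over the tangent of half this angle, whatever the lens; pixels are square), "cx", "cy" (the principal point, pixels), "k1" (the pictures are not rectified: a ray, as slopes to the right and down, at radius r is drawn at 1 + k1 r^2 times it, then the intrinsics apply), "rvec" (rotation vector, rad) and "tvec" (3), from world to camera coordinates, as OpenCV has them. Camera axes: x right, y down, z forward; pixel columns grow to the right and rows downward; lengths in m; the calibration is good to about 2 mm. A picture is of the moment at which its call begins.
- robot.hand_in(): hands the job in; it is judged then, once.
Trained networks look in the newest picture that a camera, given by its name, has taken for a name from the list of things; names that differ only in an ending like _2 or _b are one class to them, and where a whole thing is asked for, a point or a joint stands for the part that bears it (a point fixed in the world has none). Each returns a list of dicts, best first, with "p" (0 to 1); they miss things now and then, are a little off and sometimes report something else, mostly with a low value. They report only what shows in the picture. A call takes as long as a camera call. They do not tell look-alikes from the thing itself.
- robot.find_in(camera, thing): "box" ([left, top, right, bottom] in pixels, round what is visible of it).
- robot.cut_out(camera, thing): "region" (420x560 bool, what is visible of it) and "box" ([left, top, right, bottom] in pixels, round what is visible of it).
The state is a dict: "time": time; "q": joint angles; "joint_velocities": joint speeds; "joint_torque": joint torques, N m; "position": TCP position; "tool_rot": TCP orientation; "ft_force": force on the tool from outside, world axes, zero at the start; "moment": the same for the moment, N m; "grip_width": finger opening in m; "grip_force": force on a finger pad.
Only numpy, scipy, OpenCV 4.12 (cv2) and the standard library are available. Lean on these libraries where they do the work, as an engineer would, in place of code of your own. Each camera call takes 0.05 s, during which the arm holds its last target. There are 200 camera calls.

## Working session

There is one attempt and no reset: what is moved stays moved. The work goes in short steps, Python scripts to look and compute and a tool call to move; the robot and the scene stay as the last step left them, time stands still between calls to the robot, and variables do not carry over. Pictures are saved under pics/ and viewed, at most 10 in all, crops included, and the job is handed in when it is done.

Besides the shell and the picture viewer there is one more tool, called in YAML: its name, and indented under it one key for each argument. send_rows: Moves the arm, as the interface text tells. Its arguments: {"type":"object","properties":{"deltas":{"type":"string"},"newtons":{"type":"number"}},"required":["deltas"]}

```bash
mkdir -p pics; ls; cat > h.py <<'E'
import numpy as np, cv2
from rig import robot
from scipy.spatial.transform import Rotation as R
def cloud(c):
    h,w=c["depth"].shape; f=h/2/np.tan(np.radians(c["fovy"])/2)
    K=np.array([[f,0,c["cx"]],[0,f,c["cy"]],[0,0,1.]])
    v,u=np.mgrid[:h,:w]; p=np.stack([u,v],-1).reshape(-1,1,2).astype(float)
    n=cv2.undistortPoints(p,K,np.array([c["k1"],0,0,0.])).reshape(h,w,2)
    d=c["depth"][...,None].astype(float)
    P=np.concatenate([n*d,d],-1)
    Rm=R.from_rotvec(np.ravel(c["rvec"])).as_matrix()
    W=(P-np.ravel(c["tvec"]))@Rm
    W[c["depth"]==0]=np.nan
    return W
def save(n,im): cv2.imwrite("pics/"+n,cv2.cvtColor(im,cv2.COLOR_RGB2BGR))
E
python3 - <<'E'
from h import *
for n in("scene","top"):
    c=robot.camera(n); save(n+"1.png",c["image"]); W=cloud(c); np.save(n+"1.npy",W)
    for t in("jar","cap","brace_slot","mug","tin_b","spice_a"):
        for r in robot.cut_out(n,t):
            if r["p"]<.2: continue
            P=W[r["region"]];P=P[~np.isnan(P[:,0])]
            print(n,t,round(r["p"],2),np.round(r["box"]),np.round(np.median(P,0),3) if len(P) else None, np.round(np.percentile(P[:,2],95),3) if len(P) else None)
print(robot.get_obs())
E
```

```text
pics
scene jar 0.96 [335. 267. 361. 305.] [ 0.369 -0.411  0.05 ] 0.085
scene jar 0.93 [305. 212. 334. 247.] [ 0.565 -0.157  0.05 ] 0.087
scene jar 0.91 [270. 228. 293. 256.] [ 0.439 -0.118  0.037] 0.067
scene jar 0.68 [425. 245. 455. 278.] [ 0.646 -0.529  0.049] 0.087
scene cap 0.54 [270. 218. 292. 235.] [ 0.453 -0.109  0.094] 0.098
scene brace_slot 0.95 [208. 204. 260. 235.] [0.504 0.156 0.021] 0.031
scene mug 0.93 [374. 222. 406. 265.] [ 0.609 -0.364  0.067] 0.091
scene tin_b 0.86 [176. 188. 199. 210.] [0.468 0.36  0.033] 0.041
scene tin_b 0.5 [268. 228. 295. 256.] [ 0.439 -0.118  0.038] 0.069
scene spice_a 0.8 [274. 183. 288. 214.] [0.647 0.069 0.06 ] 0.105
scene spice_a 0.64 [304. 191. 313. 223.] [ 0.659 -0.042  0.063] 0.106
top jar 0.79 [296. 192. 315. 220.] [ 0.571 -0.148  0.064] 0.09
top jar 0.68 [362. 253. 385. 276.] [ 0.384 -0.399  0.065] 0.09
top jar 0.64 [401. 182. 423. 207.] [ 0.653 -0.519  0.066] 0.09
top jar 0.6 [282. 226. 300. 247.] [ 0.44  -0.104  0.044] 0.072
top cap 0.7 [280. 220. 298. 236.] [ 0.462 -0.101  0.096] 0.102
top brace_slot 0.84 [206. 203. 240. 242.] [0.5
[... 365 characters left out ...]
ay([ 1.10951003e+00,  5.27478437e-01,  1.43266604e+00, -1.92589548e-05,
        1.18138681e+00, -1.78513889e-01]), 'joint_velocities': array([-7.79482488e-04, -4.98976860e-06,  2.03297999e-03, -9.80894838e-04,
       -1.63638613e-05,  3.79210339e-04]), 'joint_torque': array([-1.62365181e-03, -4.39863753e+01, -1.76946670e+01,  6.32561557e-02,
        5.04466204e-02, -3.08565325e-05]), 'position': array([0.17436928, 0.60017956, 0.2922725 ]), 'tool_rot': array([1.40912003e-01, 9.90022124e-01, 2.63232170e-05, 1.81050996e-05]), 'ft_force': array([-0.06791475,  0.18072312, -0.142543  ]), 'moment': array([-0.00673164,  0.05828352, -0.00961702]), 'grip_force': 0.0, 'grip_width': 0.08727151733381522}
```

View pics/scene1.png

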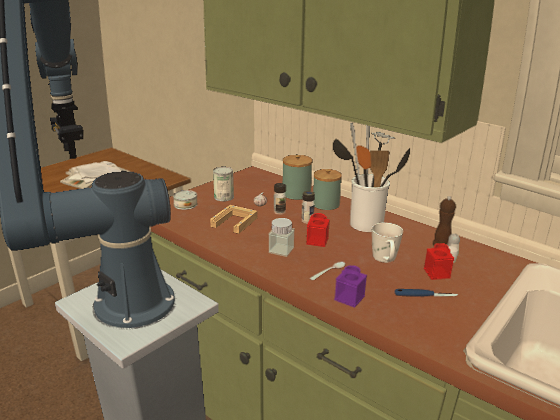

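View pics/top1.png

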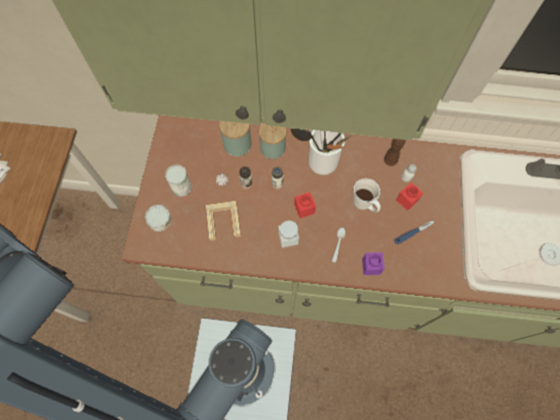

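The clear glass jar with a grey metal cap at scene (281,240) fits the description. The purple jar (350,287) and the red jars (318,230) and (438,262) are ruled out by colour. I'll confirm that in a crop and measure the brace and cap.

```bash
python3 - <<'E'
from h import *
im=cv2.imread("pics/scene1.png"); cv2.imwrite("pics/crop1.png",cv2.resize(im[195:310,195:375],None,fx=4,fy=4,interpolation=cv2.INTER_CUBIC))
for n in("scene","top"):
    W=np.load(n+"1.npy"); P=W[~np.isnan(W[...,0])]
    m=(abs(P[:,0]-.51)<.1)&(abs(P[:,1]-.156)<.09)&(P[:,2]>.022)&(P[:,2]<.045); Q=P[m]
    print(n,m.sum(),cv2.minAreaRect(Q[:,:2].astype(np.float32)*1000),np.median(Q[:,2]))
    m=(abs(P[:,0]-.45)<.05)&(abs(P[:,1]+.105)<.05)&(P[:,2]>.088)&(P[:,2]<.11); Q=P[m]
    print(n,m.sum(),cv2.minEnclosingCircle(Q[:,:2].astype(np.float32)*1000),np.median(Q[:,2]))
E
```

```text
scene 336 ((499.68212890625, 141.1800994873047), (136.0241241455078, 116.0421371459961), 15.034432411193848) 0.028205046345375996
scene 191 ((458.96966552734375, -98.3346939086914), 34.255008697509766) 0.09540868038674513
top 480 ((501.6530456542969, 139.79620361328125), (133.45504760742188, 110.14344787597656), 15.363954544067383) 0.02873657824375188
top 241 ((465.90728759765625, -101.33938598632812), 30.213552474975586) 0.09676036377048848
```

View pics/crop1.png

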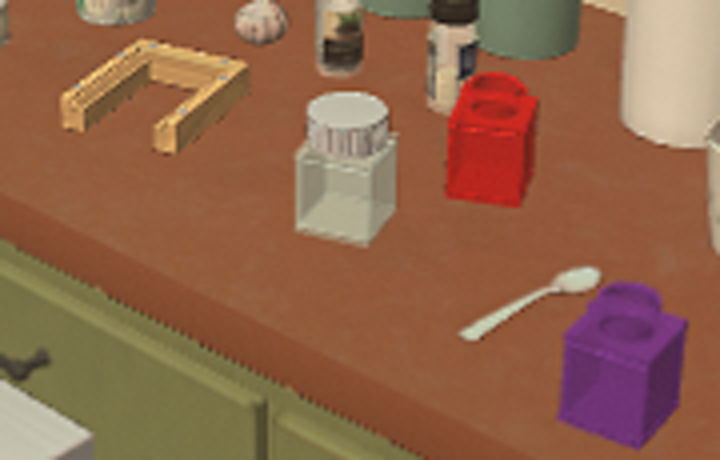

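The crop confirms it: the upright clear jar with a ribbed grey cap, centre (345,170). The brace at (155,95) opens towards the robot. I'll plan a stop over the brace for a wrist look.

```bash
cat >> h.py <<'E'
def plan(xyz,yaw_y,n,start=None):
    "yaw_y: world heading (deg) of tool y; tool vertical"
    o=robot.get_obs(); p=np.array(o["position"]); Rm=R.from_quat(o["tool_rot"])
    y=np.radians(yaw_y); T=R.from_matrix(np.array([[-np.sin(y)*-1*-1,np.cos(y),0],[np.cos(y),np.sin(y),0],[0,0,-1]]).T if False else np.column_stack([[-np.sin(y),np.cos(y),0],[np.cos(y),np.sin(y),0],[0,0,-1]]))
    dr=(Rm.inv()*T).as_rotvec()/n; d=(np.array(xyz)-p)/n
    print("now",np.round(p,4),"yaw_y",np.round(np.degrees(np.arctan2(*Rm.apply([0,1,0])[[1,0]])),2),"q",np.round(o["q"],2))
    for i in range(n):
        print(*np.round(Rm.inv().apply(d)*1000,1),*np.round(np.degrees(dr),2)); Rm=Rm*R.from_rotvec(dr)
E
sed -i 's/T=R.from_matrix(.* if False else \(np.column_stack(.*)\))$/T=R.from_matrix(\1)/' h.py; grep -n "T=" h.py
python3 -c "
from h import *
plan([.43,.14,.29],15,10)"
```

```text
19:    y=np.radians(yaw_y); T=R.from_matrix(np.column_stack([[-np.sin(y),np.cos(y),0],[np.cos(y),np.sin(y),0],[0,0,-1]]))
now [0.1744 0.6002 0.2923] yaw_y 73.8 q [ 1.11  0.53  1.43 -0.    1.18 -0.18]
-37.4 -37.1 0.2 0.0 -0.0 5.88
-41.0 -33.0 0.2 0.0 -0.0 5.88
-44.2 -28.7 0.2 0.0 -0.0 5.88
-46.9 -24.0 0.2 0.0 -0.0 5.88
-49.1 -19.1 0.2 0.0 -0.0 5.88
-50.8 -13.9 0.2 0.0 -0.0 5.88
-51.9 -8.7 0.2 0.0 -0.0 5.88
-52.5 -3.3 0.2 0.0 -0.0 5.88
-52.6 2.1 0.2 0.0 -0.0 5.88
-52.1 7.5 0.2 0.0 -0.0 5.88
```

send_rows:
  deltas: "-37 -37 0 0 0 5.9 1; -41 -33 0 0 0 5.9 1; -44 -29 0 0 0 5.9 1; -47 -24 0 0 0 5.9 1; -49 -19 0 0 0 5.9 1; -51 -14 0 0 0 5.9 1; -52 -9 0 0 0 5.9 1; -52 -3 0 0 0 5.9 1; -52 2 0 0 0 5.9 1; -52 7 0 0 0 5.9 1"

```text
time: 1.95
position: [0.4286, 0.1385, 0.2926]
tool_rot: [0.612, 0.791, 0.0, 0.0]
ft_force: [0.9, 0.6, -0.5]
grip_width: 0.0868
grip_force: 0.0
```

```bash
python3 - <<'E'
from h import *
c=robot.camera("wrist"); save("w1.png",c["image"]); W=cloud(c); np.save("w1.npy",W)
o=robot.get_obs(); print(o["time"],o["position"])
P=W[~np.isnan(W[...,0])]
m=(abs(P[:,0]-.5)<.1)&(abs(P[:,1]-.14)<.1)&(P[:,2]>.026)&(P[:,2]<.036); Q=P[m]
if len(Q): print(m.sum(),cv2.minAreaRect(Q[:,:2].astype(np.float32)*1000),np.median(Q[:,2]))
plan([.42,-.10,.29],15,6)
E
```

```text
2.0 [0.43270228 0.13395873 0.29288646]
4641 ((500.3860168457031, 140.65953063964844), (129.74713134765625, 110.6136245727539), 15.47281551361084) 0.029490919291716128
now [0.4327 0.134  0.2929] yaw_y 14.28 q [ 0.05  0.29  1.85 -0.01  0.99 -0.19]
-37.3 -11.7 0.6 0.05 0.05 -0.12
-37.2 -11.7 0.6 0.05 0.05 -0.12
-37.2 -11.8 0.6 0.05 0.05 -0.12
-37.2 -11.9 0.6 0.05 0.05 -0.12
-37.2 -12.0 0.5 0.05 0.05 -0.12
-37.1 -12.1 0.5 0.05 0.05 -0.12
```

View pics/w1.png

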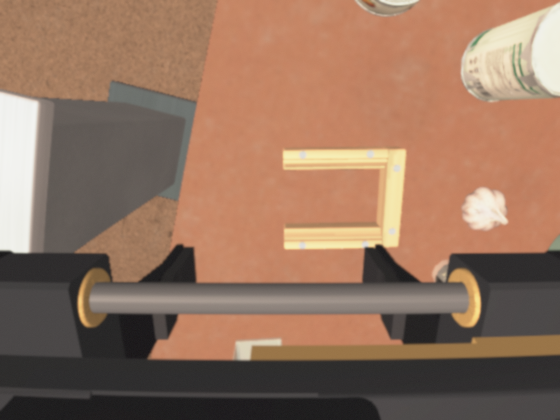

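The wrist view shows the brace clearly: rails from (284,160) to (382,238), cross-bar at columns 382–405, slot open to the left (towards the robot). Next, the same view over the jar.

send_rows:
  deltas: "-39 -11 0 0 0 0 1; -39 -11 0 0 0 0 1; -39 -11 0 0 0 0 1; -39 -11 0 0 0 0 1; -39 -11 0 0 0 0 1; -39 -11 0 0 0 0 1; 0 0 0 0 0 0 1"

```text
time: 2.88
position: [0.4244, -0.1054, 0.2926]
tool_rot: [0.612, 0.791, 0.0, 0.001]
ft_force: [0.2, 0.1, 0.5]
grip_width: 0.087
grip_force: 0.0
```

```bash
python3 - <<'E'
from h import *
W=np.load("w1.npy");P=W[~np.isnan(W[...,0])]
m=(abs(P[:,0]-.5)<.09)&(abs(P[:,1]-.14)<.09)&(P[:,2]>.012)&(P[:,2]<.036); Q=P[m]
from scipy.optimize import minimize_scalar
def f(a):
    a=np.radians(a); s=-np.sin(a)*Q[:,0]+np.cos(a)*Q[:,1]; h=np.histogram(s,np.arange(-.1,.2,.0005))[0]; return -(h.astype(float)**2).sum()
A=np.arange(12,18,.1); a=A[np.argmin([f(x) for x in A])]; print("yaw",a)
for aa in(a,15.3):
    ar=np.radians(aa); u=np.cos(ar)*Q[:,0]+np.sin(ar)*Q[:,1]; s=-np.sin(ar)*Q[:,0]+np.cos(ar)*Q[:,1]
    t=Q[:,2]>.025
    print(aa,"u",np.percentile(u,[.5,99.5]),"s",np.percentile(s,[.5,99.5]))
    rl=u<np.percentile(u,99.5)-.035; mid=(np.percentile(s,.5)+np.percentile(s,99.5))/2
    print("inner s",np.percentile(s[rl&t&(s<mid)],[1,50,99]),np.percentile(s[rl&t&(s>mid)],[1,50,99]))
    bar=abs(s-mid)<.025; print("bar u",np.percentile(u[bar&t],[1,50,99]))
c=robot.camera("wrist"); save("w2.png",c["image"]); W=cloud(c); np.save("w2.npy",W)
o=robot.get_obs(); print(o["time"],o["position"])
P=W[~np.isnan(W[...,0])]; n=(abs(P[:,0]-.46)<.07)&(abs(P[:,1]+.1)<.07)
for lo,hi in((.09,.103),(.06,.075),(.02,.09)):
    Q=P[n&(P[:,2]>lo)&(P[:,2]<hi)]
    if len(Q)>5: print(lo,len(Q),cv2.minEnclosingCircle(Q[:,:2].astype(np.float32)*1000),cv2.minAreaRect(Q[:,:2].astype(np.float32)*1000),np.median(Q,0))
E
```

```text
yaw 14.79999999999999
14.79999999999999 u [0.45539763 0.58304931] s [-0.04627446  0.06378392]
inner s [-0.04653986 -0.0380678  -0.03077317] [0.04610368 0.05514888 0.06311355]
bar u [0.56373515 0.57262991 0.58332901]
15.3 u [0.45520274 0.58298403] s [-0.05064388  0.0588812 ]
inner s [-0.05097162 -0.04243041 -0.03508774] [0.04192953 0.05089234 0.05852763]
bar u [0.56381412 0.57272169 0.58327428]
2.925 [ 0.42376469 -0.10379156  0.29235156]
0.09 3554 ((464.4268493652344, -100.9384994506836), 30.323766708374023) ((464.369873046875, -100.54861450195312), (59.95429611206055, 59.58632278442383), 16.41840171813965) [ 0.46386256 -0.09971785  0.0965034 ]
0.06 656 ((464.1737976074219, -100.72700500488281), 42.03864288330078) ((464.4195556640625, -100.8652114868164), (60.15082931518555, 60.25602340698242), 18.828048706054688) [ 0.44626761 -0.07922435  0.06797436]
0.02 1220 ((464.1737976074219, -100.72700500488281), 42.03864288330078) ((464.3465270996094, -100.76879119873047), (60.226829528808594, 60.485633850097656), 18.828048706054688) [ 0.44784148 -0.07654914  0.06759337]
```

View pics/w2.png

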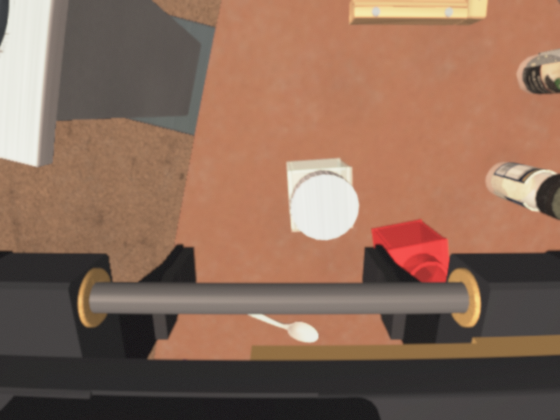

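Jar at (0.464,-0.101), yaw 18.8° (cap at pixel (323,205)). Slot centre at (0.491,0.139), yaw 14.8°.

```bash
python3 -c "
from h import *
plan([.4644,-.1008,.292],18.8,2)"
```

```text
now [ 0.4238 -0.1038  0.2924] yaw_y 14.65 q [-0.5   0.27  1.88  0.    0.98 -0.75]
-3.7 20.0 0.2 0.01 -0.0 -2.08
-4.4 19.9 0.2 0.01 -0.0 -2.08
```

send_rows:
  deltas: "-4 20 0 0 0 -2.1 1; -4 20 0 0 0 -2.1 1; 0 0 45 0 0 0 1; 0 0 45 0 0 0 1; 0 0 0 0 0 0 1; 0 0 0 0 0 0 1"

```text
time: 3.68
position: [0.4649, -0.0992, 0.2033]
tool_rot: [0.58, 0.814, 0.0, 0.001]
ft_force: [0.2, -0.8, 0.5]
grip_width: 0.0874
grip_force: 0.0
```

```bash
python3 -c "
from h import *
plan([.4644,-.1008,.142],18.8,2)"
```

```text
now [ 0.4649 -0.0992  0.2033] yaw_y 19.06 q [-0.45  0.47  1.89  0.    0.78 -0.78]
-0.6 -0.5 30.6 0.03 0.02 0.13
-0.7 -0.5 30.6 0.03 0.02 0.13
```

send_rows:
  deltas: "-0.6 -0.5 31 0 0 0 1; -0.7 -0.5 30 0 0 0 1; 0 0 0 0 0 0 1; 0 0 0 0 0 0 0.5; 0 0 0 0 0 0 0.5; 0 0 0 0 0 0 0.5; 0 0 0 0 0 0 0.5"
  newtons: 30

```text
time: 4.55
position: [0.4648, -0.1015, 0.142]
tool_rot: [0.581, 0.814, 0.001, 0.001]
ft_force: [2.8, 1.7, 3.5]
grip_width: 0.0581
grip_force: 30.0
```

send_rows:
  deltas: "0 0 -10 0 0 0 0.5; 0 0 -25 0 0 0 0.5; 0 0 -20 0 0 0 0.5; 0 0 0 0 0 0 0.5"

```text
time: 5.05
position: [0.4639, -0.1015, 0.1971]
tool_rot: [0.581, 0.814, 0.0, 0.001]
ft_force: [-0.1, -0.1, -6.0]
grip_width: 0.0585
grip_force: 30.1
```

```bash
python3 -c "
from h import *
plan([.4908,.1387,.197],14.8,8)"
```

```text
now [ 0.4639 -0.1015  0.1971] yaw_y 19.01 q [-0.45  0.48  1.9  -0.    0.76 -0.78]
27.3 13.0 -0.0 0.01 0.01 0.53
27.4 12.7 -0.0 0.01 0.01 0.53
27.5 12.5 -0.0 0.01 0.01 0.53
27.6 12.2 0.0 0.01 0.01 0.53
27.7 11.9 0.0 0.01 0.01 0.53
27.9 11.7 0.0 0.01 0.01 0.53
28.0 11.4 0.0 0.01 0.01 0.53
28.1 11.2 0.0 0.01 0.01 0.53
```

send_rows:
  deltas: "14 6.5 0 0 0 0.5 0.5; 28 13 0 0 0 0.5 0.5; 28 12 0 0 0 0.5 0.5; 28 12 0 0 0 0.5 0.5; 28 12 0 0 0 0.5 0.5; 28 12 0 0 0 0.5 0.5; 28 12 0 0 0 0.5 0.5; 27 11 0 0 0 0.4 0.5; 14 5.5 0 0 0 0.3 0.5; 0 0 0 0 0 0 0.5"

```text
time: 6.3
position: [0.4897, 0.1404, 0.1955]
tool_rot: [0.609, 0.793, -0.001, -0.001]
ft_force: [1.0, 0.0, -6.5]
grip_width: 0.0583
grip_force: 30.2
```

```bash
python3 - <<'E'
from h import *
c=robot.camera("wrist"); save("w3.png",c["image"]); W=cloud(c)
P=W[~np.isnan(W[...,0])]; n=(abs(P[:,0]-.49)<.07)&(abs(P[:,1]-.139)<.07)
for lo,hi in((.13,.156),(.10,.128)):
    Q=P[n&(P[:,2]>lo)&(P[:,2]<hi)]
    if len(Q)>5: print(lo,len(Q),cv2.minAreaRect(Q[:,:2].astype(np.float32)*1000),np.percentile(Q,[5,50,95],axis=0))
plan([.4908,.1387,.142],14.8,2)
E
```

```text
0.13 10805 ((492.1887512207031, 144.423828125), (68.14808654785156, 60.48305130004883), 49.02507400512695) [[0.45993191 0.11727759 0.13629442]
 [0.48732326 0.15230086 0.14988737]
 [0.51620405 0.16926488 0.15107824]]
0.1 2836 ((484.64520263671875, 159.23606872558594), (75.47522735595703, 22.650249481201172), 14.536725997924805) [[0.45588168 0.15145924 0.1033288 ]
 [0.48180152 0.16720254 0.12102677]
 [0.51179833 0.17524128 0.1258955 ]]
now [0.4897 0.1397 0.1956] yaw_y 14.87 q [ 0.06  0.52  1.81 -0.    0.81 -0.2 ]
-0.6 0.4 26.8 -0.06 0.01 0.03
-0.6 0.4 26.8 -0.06 0.01 0.03
```

View pics/w3.png

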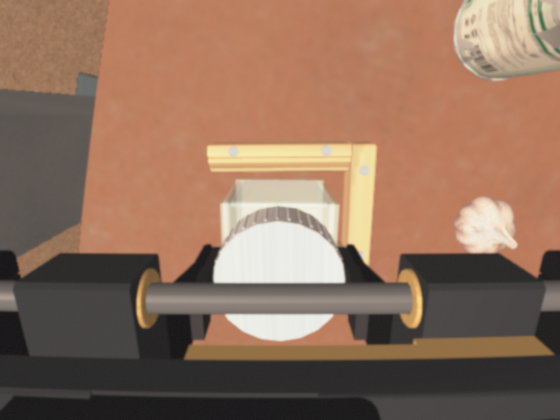

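The picture shows the jar (box from (222,182)) hanging square to the rail (row 155), with the cap at (280,275). I'll lower it in stages, watching the force.

send_rows:
  deltas: "-0.6 0.5 15 0 0 0 0.5; -0.6 0.5 15 0 0 0 0.5; 0 0 8 0 0 0 0.5; 0 0 0 0 0 0 0.5"

```text
time: 6.85
position: [0.491, 0.1387, 0.1571]
tool_rot: [0.61, 0.792, -0.001, -0.001]
ft_force: [-0.0, -0.7, -5.3]
grip_width: 0.0585
grip_force: 30.2
```

send_rows:
  deltas: "0 0 6 0 0 0 0.5; 0 0 4 0 0 0 0.5; 0 0 3 0 0 0 0.5; 0 0 0 0 0 0 0.5"

```text
time: 7.35
position: [0.4915, 0.1391, 0.1451]
tool_rot: [0.61, 0.792, -0.0, -0.0]
ft_force: [-0.3, -0.0, -5.9]
grip_width: 0.058
grip_force: 30.2
```

send_rows:
  deltas: "0 0 2 0 0 0 0.5; 0 0 1 0 0 0 0.5; 0 0 0 0 0 0 0.5; 0 0 0 0 0 0 0.5"

```text
time: 7.85
position: [0.4916, 0.1391, 0.1423]
tool_rot: [0.61, 0.792, 0.0, 0.0]
ft_force: [1.6, 0.1, -6.1]
grip_width: 0.0585
grip_force: 30.2
```

send_rows:
  deltas: "0 0 1 0 0 0 0.5; 0 0 0 0 0 0 0.5; 0 0 0 0 0 0 0.5"

```text
time: 8.22
position: [0.4917, 0.1392, 0.1418]
tool_rot: [0.61, 0.792, 0.0, 0.0]
ft_force: [-1.1, 0.6, 3.3]
grip_width: 0.0582
grip_force: 30.1
```

send_rows:
  deltas: "0 0 0.3 0 0 0 0.5; 0 0 0 0 0 0 0.5; 0 0 0 0 0 -4 0.5; 0 0 0 0 0 -4 0.5; 0 0 0 0 0 -4 0.5; 0 0 0 0 0 0 0.5"
  newtons: 60

```text
time: 8.98
position: [0.4926, 0.1391, 0.1418]
tool_rot: [0.524, 0.852, 0.001, 0.001]
ft_force: [-0.3, 1.1, 6.2]
grip_width: 0.0577
grip_force: 60.0
```

```bash
python3 -c "
from h import *
o=robot.get_obs();print(o['moment'],o['ft_force'],o['q'])"
```

```text
[-0.05439952  0.2154053   0.08833646] [-0.30332902  1.12586743  6.19278312] [ 5.66636214e-02  6.17767067e-01  1.84145293e+00 -1.52845604e-04
  6.79619860e-01 -4.11529558e-01]
```

send_rows:
  deltas: "0 0 -0.1 0 0 -5 0.5; 0 0 -0.1 0 0 -5 0.5; 0 0 -0.1 0 0 -5 0.5; 0 0 -0.1 0 0 -5 0.5; 0 0 0 0 0 0 0.5"

```text
time: 9.6
position: [0.4934, 0.139, 0.1423]
tool_rot: [0.368, 0.93, 0.001, 0.002]
ft_force: [0.6, 0.1, 4.2]
grip_width: 0.0581
grip_force: 60.1
```

```bash
python3 - <<'E'
from h import *
o=robot.get_obs();print(o['moment'],o['ft_force'],o['q'][5])
c=robot.camera("wrist"); save("w4.png",c["image"])
E
```

```text
[-0.14966278  0.11476505  0.11332813] [0.64890436 0.12531416 4.21516536] -0.7605706795879926
```

View pics/w4.png

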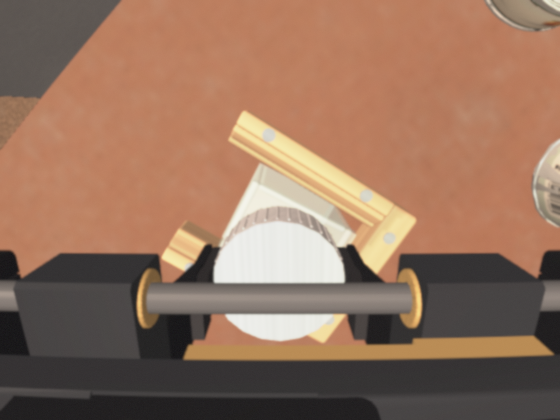

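The picture shows the jar still between the rails, rail at (310,165), while the gripper has turned 32° with little moment. I'll go on to about 73°.

send_rows:
  deltas: "0 0 -0.1 0 0 -6 0.5; 0 0 -0.1 0 0 -6 0.5; 0 0 -0.1 0 0 -6 0.5; 0 0 -0.1 0 0 -6 0.5; 0 0 -0.1 0 0 -6 0.5; 0 0 -0.1 0 0 -6 0.5; 0 0 0 0 0 -5 0.5; 0 0 0 0 0 0 0.5"

```text
time: 10.65
position: [0.4935, 0.1393, 0.1433]
tool_rot: [0.019, 1.0, 0.0, 0.003]
ft_force: [0.0, 0.4, 9.2]
grip_width: 0.0581
grip_force: 60.1
```

```bash
python3 - <<'E'
from h import *
o=robot.get_obs();print(o['moment'],o['ft_force'],o['q'])
c=robot.camera("wrist"); save("w5.png",c["image"]); W=cloud(c)
P=W[~np.isnan(W[...,0])]; n=(abs(P[:,0]-.49)<.07)&(abs(P[:,1]-.139)<.07)
Q=P[n&(P[:,2]>.06)&(P[:,2]<.0715)]
print(len(Q),cv2.minAreaRect(Q[:,:2].astype(np.float32)*1000))
E
```

```text
[0.14754115 0.10066155 0.13216282] [0.04646628 0.40340652 9.18619071] [ 5.68485648e-02  6.15194973e-01  1.83992216e+00  1.62555510e-04
  6.81249568e-01 -1.47599600e+00]
2099 ((480.2719421386719, 135.15432739257812), (35.60528564453125, 60.32430648803711), 18.815359115600586)
```

View pics/w5.png

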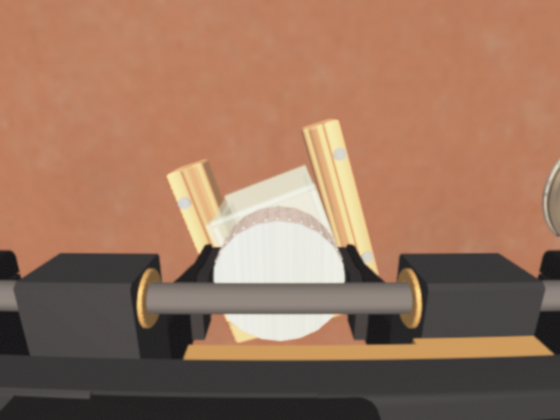

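The jar turned 4° to its stop and the cap about 69° (1.2 rad) relative to it. Now I'll lift gently.

send_rows:
  deltas: "0 0 -1 0 0 0 0.5; 0 0 -1 0 0 0 0.5; 0 0 -1 0 0 0 0.5; 0 0 0 0 0 0 0.5"

```text
time: 11.2
position: [0.4921, 0.1391, 0.1449]
tool_rot: [0.019, 1.0, 0.0, 0.0]
ft_force: [1.4, -0.2, -0.4]
grip_width: 0.058
grip_force: 60.1
```

send_rows:
  deltas: "0 0 -2 0 0 0 0.5; 0 0 -3 0 0 0 0.5; 0 0 0 0 0 0 0.5; 0 0 0 0 0 0 0.5"

```text
time: 11.7
position: [0.4918, 0.1392, 0.1501]
tool_rot: [0.019, 1.0, 0.0, 0.0]
ft_force: [1.1, 0.6, -1.2]
grip_width: 0.0578
grip_force: 60.1
```

Only the cap's weight is carried. I'll lift to about 22 mm clear and check.

send_rows:
  deltas: "0 0 -5 0 0 0 0.5; 0 0 -8 0 0 0 0.5; 0 0 -8 0 0 0 0.5; 0 0 -8 0 0 0 0.5; 0 0 -5 0 0 0 0.5; 0 0 0 0 0 0 0.5; 0 0 0 0 0 0 0.5"

```text
time: 12.58
position: [0.4915, 0.1391, 0.1838]
tool_rot: [0.019, 1.0, -0.0, -0.0]
ft_force: [0.1, 0.2, -0.0]
grip_width: 0.0578
grip_force: 60.1
```

```bash
python3 - <<'E'
from h import *
o=robot.get_obs();print(o['time'],o['ft_force'],o['position'],o['tool_rot'])
c=robot.camera("scene"); s=cv2.resize(c["image"][110:270,180:340],(480,480),interpolation=cv2.INTER_CUBIC)
c=robot.camera("wrist"); W=cloud(c); save("w6.png",np.hstack([s[:420,:],c["image"]])[:, :])
im=cv2.imread("pics/w6.png"); cv2.imwrite("pics/w6.png",cv2.resize(im,(780,int(420*780/1040))))
P=W[~np.isnan(W[...,0])]; n=(abs(P[:,0]-.49)<.07)&(abs(P[:,1]-.139)<.07)
for lo,hi in((.06,.075),(.08,.095),(.10,.133),(.134,.142)):
    Q=P[n&(P[:,2]>lo)&(P[:,2]<hi)]
    if len(Q)>5: print(lo,len(Q),cv2.minAreaRect(Q[:,:2].astype(np.float32)*1000),np.median(Q,0))
E
```

```text
12.575 [ 0.0877183   0.22813197 -0.02908947] [0.49145541 0.13907949 0.18384752] [ 1.92206686e-02  9.99815246e-01 -2.08160521e-05 -1.98360925e-04]
0.06 2192 ((482.8000793457031, 135.8636474609375), (40.84566116333008, 60.567413330078125), 18.691320419311523) [0.46903589 0.13833355 0.06794261]
0.08 185 ((470.1044006347656, 149.62844848632812), (24.217266082763672, 5.111827373504639), 70.11674499511719) [0.46869813 0.14770298 0.08296282]
0.1 1728 ((471.3025817871094, 139.3072509765625), (76.15238952636719, 23.01200294494629), 87.8845443725586) [0.46673485 0.1397597  0.12430429]
0.134 9154 ((487.8326721191406, 141.6168212890625), (60.20436096191406, 67.32667541503906), 32.877540588378906) [0.48084345 0.13864233 0.13826561]
```

View pics/w6.png

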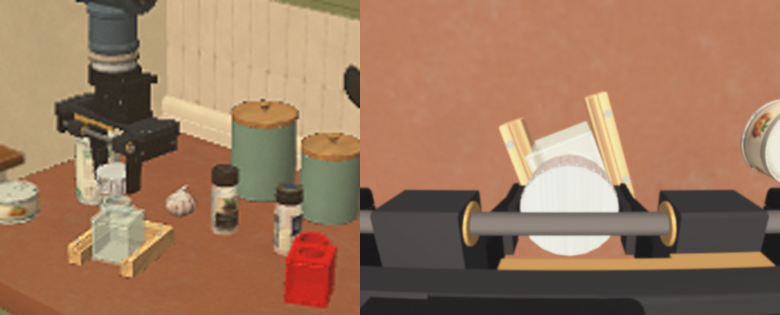

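The picture shows the open jar standing in the slot (left panel, (120,235)) with the cap held level above it. The jar centre is (0.492,0.139) and the cap (0.4915,0.139), with about 22 mm clear.

```bash
python3 -c "
from rig import robot
print(robot.hand_in())"
```

```text
the job is handed in; nothing more can be done
None
```

The jar stands open in the brace slot and the job is handed in: the cap was unscrewed by about 1.2 rad, lifted straight off, and is held level and centred about 22 mm above the jar's rim.

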